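# Dry-stroke the punch press, then hold a frame moulding tight in the jig

## Task

Try the hand press empty: pull its red sprung lever all the way down and ease it slowly back up until it is fully home. Then bring the pale L-section moulding in under the punch, its end up to the wooden stop block and its upright side flat along the aluminium fence, and press it against fence and bed together with one diagonal push, with about 12 N (a good kilo's weight) each way. Finish still holding that push, and leave everything else on the table where it is.

Things in the scene. Friction and masses are not known exactly. Their poses are not given: they have to be found in the camera images.
- jig: framing jig, fixed: grey bed, aluminium fence, wooden stop block, green hand press. Origin on the table surface, below the inner corner of fence face (its plane x = 0) and stop face (plane y = 0). z up; x square to the fence, from bed to fence (roughly away from the robot); y along the fence: stop and lever at y > 0, moulding at y < 0. Bed top z = 12 mm
- ram: steel ram of the press, 20 mm round, hanging at x = -35, y = -40 mm of the jig; origin at the centre of its underside: 70 mm above the table with the lever up (punch pin 62 mm), 41 mm lower with it down. The green press head above it (underside 155 mm over the table) covers jig x above -63, y -65 to -15 mm
- bed: grey bed plate of the jig, 155 x 470 x 12 mm, fixed; spans x -150 to +5 mm, y -370 to +100 mm of the jig. Smooth and waxed: wood slides on it with a friction coefficient of 0.28 to 0.42
- fence: aluminium fence, fixed, 22 mm thick, 360 mm long, its top 32 mm above the table (20 mm above the bed); its face is the jig's plane x = 0, from y = 0 to -360 mm. Polished: friction coefficient 0.2 to 0.3 against the wood
- stop: wooden stop block, fixed, 60 x 22 mm, top 46 mm above the table; its face is the jig's plane y = 0, from x = -61 to -1 mm
- press_lever (a joint): press lever, rad: 0 = fully up (home, pointing towards the robot, 0.55 rad above level), 0.75 = fully down (0.2 rad below level); turns about the jig's y axis. A spring always drives it up: about 3 N at the red grip when up, 8 N when down. Let go when down it flies up at over 2 rad/s; eased back slowly means well under 1.5 rad/s
- lever_grip (a point): centre of the lever's red round grip (25 mm thick, 95 mm long overall), 190 mm from the pivot; moves with the lever; 264 mm above the table when up, 127 mm when down
- lever_pivot (a point): pivot of the lever, at x = 20, y = 50, z = 165 mm of the jig; fixed to the jig
- bar: workpiece: loose pale wood L-section moulding, 260 mm long (y), 48 wide (x), 0.2 to 0.4 kg. Origin: centre of underside, z up. Upright: x +2 to +24, 40 mm tall; ledge: x -24 to +2, 16 mm tall, open above, so the inner corner of the L is at x = +2. Its +x side goes to the fence, +y end to the stop: home, its origin is at x -24, y -130, z 12 mm of the jig, unturned
- jar: round white jar with a white cap, 84 mm across, 100 mm tall; origin at the centre of its underside; bystander
- brush_pot: blue ceramic pot 76 mm across, 100 mm tall, with paint brushes standing up to 180 mm; origin at the centre of its underside; bystander
- tape: yellow roll of tape lying flat, 100 mm across, 25 mm tall; origin at the centre of its underside; bystander
- offcut: short dark offcut of the same moulding section, 90 mm long, 40 mm tall; origin at the centre of its underside; bystander
- brush: red-handled paint brush lying on the table, 200 mm long; bystander
- eraser: white eraser 28 x 45 x 13 mm lying on the jig's bed below the lever, on the far side of the stop block from the moulding; bystander
- tube: pink-banded white paint tube lying on the table, about 110 mm long, 24 mm thick; bystander

How it is judged:
By the outcome, as a careful person would: the job done as asked, in the order asked, and still so for the second after the job is handed in, while the arm keeps its last pose, push and grip.
It also fails if it takes over 72 s, if anything falls off the work surface, if the arm or the gripper's body presses on something with over 40 N, if the wrist force passes 120 N, or if a joint passes its speed limit or range.

## Robot

A 6-joint arm with a two-finger parallel gripper is mounted at the origin on the work surface. World frame = base frame: x ahead of the robot, y to its left, z up, the work surface at z = 0. Lengths are in m, angles in rad, forces in N, time in s.
With the tool pointing down it reaches from about 0.375 to 0.9 m from the base axis. Payload 3.1 kg.
Tool frame: the origin (TCP) lies midway between the tips of the shut fingers; the grasp point (between the pads) lies 19 mm behind it; z points along the fingers, y is the line along which they close (so a half turn about z gives the same grasp; the last joint's range is limited). The gripper opens to 85 mm and grips with 20 to 120 N. Pads are 22 mm wide; open, the fingers measure 114 mm over their backs; the gripper's body (76 mm by 85 mm) begins 54 mm behind the grasp point. The pads swing forward as they close: fully open they stand 13 mm farther back than shut.
Start: joints at [0.965, 0.527, 1.433, -0, 1.181, -0.178], TCP at [0.259, 0.569, 0.211] pointing down, gripper open.
Joint ranges: [-3.08, 3.08], [-0.75, 2.2], [0.22, 2.44], [-1.43, 4.57], [0, 2.65], [-2.85, 2.85]. Speed limits (rad/s): [2.79, 2.79, 3.14, 3.14, 3.14, 3.14].

## Interface

Orientations are given as a unit quaternion [x, y, z, w].
In Python, from station import manip gives the robot as it stands.
- The arm moves only by the tool move_arm, never from a script. Its argument "increments" is a list that holds one entry, the list of rows, each a list of 5 numbers: the gripper's target within -1 to 1 (shut at 1, half-way at 0, fully open at -1), then the shift along the world's x, y, z in m, then the turn about the world's z in degrees. In form: [[[fingers, dx, dy, dz, twist], ...]]. A call has 1 to 8 rows; each row shifts and turns the commanded pose from where the row before left it; what a row does not reach is not made up. A row lasts 1/10 s, in which the tool goes at most 50 mm and 8.59 degrees, less where a joint would pass 70% of its speed; a pose out of reach is approached as far as the arm can. A call with a gripper value outside its range is refused whole. The fingers move at their own pace and stop on an object; "newtons" is the grip in N (left out, the last holds). Time passes only in rows, so rows that do not move let the fingers close. It gives the time, the measured TCP pose, the force, the opening and the grip force at its end, in the units of the state.
- manip.sense(): the state, without advancing time (a new reading comes with each control period).
- manip.snapshot(name): name is "side" or "top"; returns a dict with "img" (384x512x3 uint8, red, green, blue), "fx", "fy", "cx", "cy" (pixels), "world_to_cam" (4x4, takes a point from world to camera coordinates). Camera axes: x right, y down, z forward; pixel columns grow to the right and rows downward; lengths in m; the calibration is good to about 2 mm. A picture is of the moment at which its call begins. There is no depth.
- manip.sign_off(): hands the job in; it is judged then, once.
Trained networks look in the newest picture that a camera, given by its name, has taken for a name from the list of things; names that differ only in an ending like _2 or _b are one class to them, and where a whole thing is asked for, a point or a joint stands for the part that bears it (a point fixed in the world has none). Each returns a list of dicts, best first, with "confidence" (0 to 1); they miss things now and then, are a little off and sometimes report something else, mostly with a low value. They report only what shows in the picture. A call takes as long as a camera call.
- manip.spot_in(label, camera): "xyz" ([x, y, z] in m, in world coordinates, good to about 4 mm: the middle of the surface that is visible of it).
- manip.mark_of(label, camera): "xyz" ([x, y, z] in m, in world coordinates, good to about 4 mm: a listed point, or the origin of a listed thing).
The state is a dict: "t": time; "q": joint angles; "qd": joint speeds; "tau": joint torques, N m; "tcp_pos": TCP position; "tool_rot": TCP orientation; "force": force on the tool from outside, world axes, zero at the start; "ft_torque": the same for the moment, N m; "finger_gap": opening from 0.0 (shut) to 1.0 (fully open); "gripper_force": force on a finger pad.
Only numpy, scipy, OpenCV 4.12 (cv2) and the standard library are available. Lean on these libraries where they do the work, as an engineer would, in place of code of your own. Each camera call takes 0.05 s, during which the arm holds its last target. There are 200 camera calls.

## Working session

There is one attempt and no reset: what is moved stays moved. The work goes in short steps, Python scripts to look and compute and a tool call to move; the robot and the scene stay as the last step left them, time stands still between calls to the robot, and variables do not carry over. Pictures are saved under pics/ and viewed, at most 10 in all, crops included, and the job is handed in when it is done.

Besides the shell and the picture viewer there is one more tool, called after "Emit:" in YAML: its name, and indented under it one key for each argument. move_arm: Moves the arm, as the interface text tells. Its arguments: {"type":"object","properties":{"increments":{"type":"array","items":{"type":"array","items":{"type":"array","items":{"type":"number"}}}},"newtons":{"type":"number"}},"required":["increments"]}

```bash
mkdir -p pics
cat > h.py <<'E'
from station import manip
import cv2, numpy as np
def snap(n,f=None):
    s=manip.snapshot(n)
    if f: cv2.imwrite('pics/'+f,s['img'][:,:,::-1])
    return s
def proj(s,p):
    c=s['world_to_cam']@np.append(p,1.); return np.array([s['fx']*c[0]/c[2]+s['cx'],s['fy']*c[1]/c[2]+s['cy']])
def back(s,uv,z):
    W=np.linalg.inv(s['world_to_cam']); d=W[:3,:3]@np.array([(uv[0]-s['cx'])/s['fx'],(uv[1]-s['cy'])/s['fy'],1]); o=W[:3,3]
    return o+d*(z-o[2])/d[2]
E
python3 - <<'E'
from h import *
for n in ('top','side'):
    s=snap(n,n+'1.png'); print(n,np.linalg.inv(s['world_to_cam'])[:3,3].round(3))
    for l in ['jig','ram','lever_grip','lever_pivot','bar','stop','fence','jar','brush_pot','tape','offcut','brush','eraser','tube']:
        r=manip.mark_of(l,n); print(l,[(np.round(a['xyz'],3).tolist(),round(a['confidence'],2)) for a in r[:2]])
print(manip.sense())
E
```

```text
top [ 0.287 -0.026  1.357]
jig [([0.657, 0.11, -0.002], 0.63)]
ram [([0.625, 0.072, 0.07], 0.38)]
lever_grip [([0.519, 0.162, 0.263], 0.95)]
lever_pivot [([0.68, 0.166, 0.162], 0.85), ([0.572, -0.086, 0.015], 0.38)]
bar [([0.574, -0.081, 0.015], 0.91)]
stop [([0.628, 0.124, 0.011], 0.59)]
fence [([0.674, -0.07, -0.004], 0.72)]
jar [([0.641, -0.432, 0.0], 0.56)]
brush_pot [([0.416, 0.349, -0.0], 0.83)]
tape [([0.691, 0.347, 0.003], 0.86)]
offcut [([0.523, -0.457, -0.001], 0.71), ([0.415, 0.351, 0.001], 0.42)]
brush [([0.374, -0.358, -0.001], 0.76), ([0.661, 0.112, -0.003], 0.53)]
eraser [([0.534, 0.178, 0.012], 0.5)]
tube [([0.641, -0.435, -0.001], 0.81)]
side [0.406 0.917 0.807]
jig [([0.661, 0.111, 0.002], 0.67)]
ram [([0.622, 0.071, 0.069], 0.51), ([0.575, -0.086, 0.011], 0.43)]
lever_grip [([0.518, 0.16, 0.262], 0.86), ([0.537, 0.172, 0.013], 0.57)]
lever_pivot [([0.682, 0.163, 0.166], 0.71)]
bar [([0.573, -0.084, 0.009], 0.86), ([0.674, -0.067, -0.001], 0.49)]
stop [([0.628, 0.124, 0.01], 0.8), ([0.587, -0.024, 0.003], 0.2)]
fence [([0.673, -0.064, 0.0], 0.6)]
jar [([0.553, 0.47,
[... 221 characters left out ...]
4, -0.435, 0.003], 0.42)]
{'t': 1.5, 'q': array([ 9.64499152e-01,  5.27506031e-01,  1.43269259e+00, -2.25309706e-05,
        1.18139522e+00, -1.78504335e-01]), 'qd': array([-0.0005319 ,  0.0015935 ,  0.00059078, -0.00017294, -0.00053484,
       -0.00223903]), 'tau': array([-2.24228161e-04, -4.42322946e+01, -1.78409779e+01, -2.57030433e-04,
        1.07942313e-03, -8.55320508e-06]), 'tcp_pos': array([0.25926068, 0.56867   , 0.21080905]), 'tool_rot': array([ 2.12264947e-01,  9.77212153e-01, -4.53428817e-06,  9.40283827e-06]), 'force': array([0.94072064, 0.35289241, 0.79559442]), 'ft_torque': array([-0.01323202,  0.0328189 , -0.0259303 ]), 'gripper_force': 0.0, 'finger_gap': 1.0001208841367613}
```

View pics/top1.png

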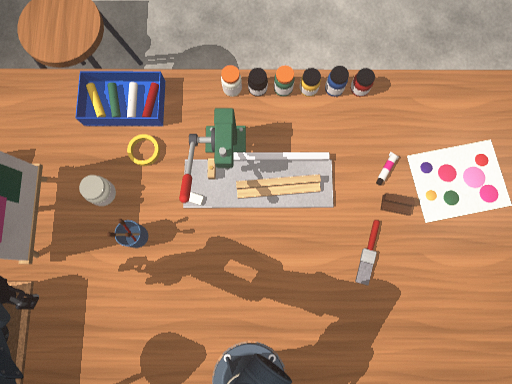

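View pics/side1.png

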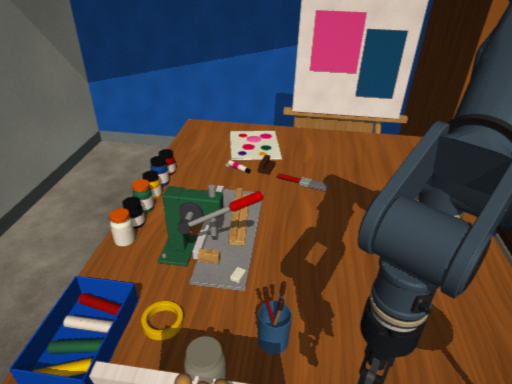

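The top picture shows the moulding from about (237,190) to (320,182), slightly turned. The jig bed covers (184–333, 155–207), and the red grip is at (185,188). The side view confirms that the lever is up. Next I'll refine the jig and bar poses with an overlay.

```bash
cat >> h.py <<'E'
def R(a): c,s=np.cos(a),np.sin(a); return np.array([[c,-s,0],[s,c,0],[0,0,1]])
def box(s,o,a,x0,x1,y0,y1,z):  # outline at height z
    return np.array([proj(s,np.array([*o,0])+R(a)@np.array([x,y,z])) for x,y in ((x0,y0),(x1,y0),(x1,y1),(x0,y1))])
def overlay(s,f,jo,ja,bo,ba,x0,y0,w,h,k):
    im=cv2.resize(s['img'][y0:y0+h,x0:x0+w,::-1],None,fx=k,fy=k,interpolation=cv2.INTER_CUBIC)
    def d(P,c): cv2.polylines(im,[(((P-[x0,y0]+.5)*k-.5)*16).round().astype(int)],True,c,1,cv2.LINE_AA,4)
    d(box(s,jo,ja,-.15,.005,-.37,.1,.012),(0,0,255)); d(box(s,jo,ja,0,.022,-.36,0,.032),(0,255,0)); d(box(s,jo,ja,-.061,-.001,0,.022,.046),(255,255,0))
    d(box(s,bo,ba,.002,.024,-.13,.13,.052),(255,0,0)); d(box(s,bo,ba,-.024,.002,-.13,.13,.028),(255,0,255))
    cv2.imwrite('pics/'+f,im)
E
python3 - <<'E'
from h import *
from scipy.optimize import least_squares
loc=np.array([[0,0],[0,0],[-35,-40],[-35,-40],[20,50],[20,50],[-142,50],[-142,50],[11,-180],[11,-180],[-31,11],[-31,11]])/1e3
obs=np.array([[.657,.110],[.661,.111],[.625,.072],[.622,.071],[.680,.166],[.682,.163],[.519,.162],[.518,.160],[.674,-.070],[.673,-.064],[.628,.124],[.628,.124]])
r=least_squares(lambda p:((loc@R(p[2])[:2,:2].T+p[:2])-obs).ravel(),[.66,.11,0]); print(r.x.round(4),np.abs(r.fun).max())
s=snap('top'); overlay(s,'ov1.png',r.x[:2],r.x[2],[.5735,-.0825],.09,175,140,165,75,4)
E
```

```text
[0.6599 0.1125 0.01  ] 0.0033350214393742528
```

View pics/ov1.png

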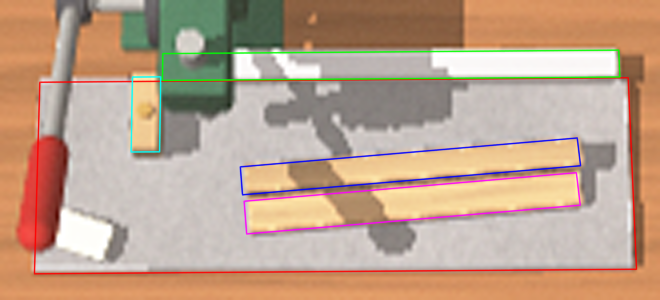

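The overlay fits: jig at (0.660, 0.1125) with yaw 0.010, bar at (0.5735, -0.0825) with yaw 0.09. I'll shut the fingers, turn the tool and go over the lever.

Emit:
move_arm:
  increments:
    - [[1,0.02,-0.03,0.025,-7.5],[1,0.025,-0.037,0.02,-7.5],[1,0.025,-0.037,0.015,-7.5],[1,0.025,-0.037,0.015,-7.5],[1,0.025,-0.037,0.015,-7.5],[1,0.025,-0.037,0.015,-7.5],[1,0.025,-0.037,0.01,-7.5],[1,0.025,-0.037,0.005,-7.5]]
  newtons: 40

```text
t: 2.35
tcp_pos: [0.4555, 0.2783, 0.3323]
tool_rot: [0.674, 0.738, 0.001, 0.001]
force: [1.4, 0.0, -0.3]
finger_gap: 0.002
gripper_force: 0.0
```

Run:
```python
from h import *
s=manip.sense(); print(s['t'],s['tcp_pos'].round(4),s['tool_rot'].round(4),s['force'].round(2),s['q'].round(3),s['finger_gap'])
# TCP path for contact: fist level, half-width 14.5 mm; contact point at grip centre line
for p in np.linspace(.55,-.2,11):
    g=np.array([.6795-.19*np.cos(p),.165+.19*np.sin(p)]); c=g+.0125*np.array([np.sin(p),np.cos(p)])
    x=g[0]+.004; e=[-.0145,.0145]   # z needed so that lower edges touch the lever's upper line
    z=max(c[1]-np.tan(p)*(x+d-c[0]) for d in e); print(round(p,3),g.round(4),round(x,4),round(z,4))
```

```text
2.35 [0.4555 0.2783 0.3323] [6.744e-01 7.384e-01 1.200e-03 6.000e-04] [ 1.42  0.02 -0.26] [0.339 0.276 1.497 0.    1.366 0.248] 0.001636516279500496
0.55 [0.5175 0.2643] 0.5215 0.2854
0.475 [0.5105 0.2519] 0.5145 0.2714
0.4 [0.5045 0.239 ] 0.5085 0.257
0.325 [0.4994 0.2257] 0.5034 0.2424
0.25 [0.4954 0.212 ] 0.4994 0.2276
0.175 [0.4924 0.1981] 0.4964 0.2126
0.1 [0.4904 0.184 ] 0.4944 0.1976
0.025 [0.4896 0.1697] 0.4936 0.1825
-0.05 [0.4897 0.1555] 0.4937 0.1689
-0.125 [0.491  0.1413] 0.495 0.1562
-0.2 [0.4933 0.1273] 0.4973 0.1438
```

Emit:
move_arm:
  increments:
    - [[1,0.022,-0.04,0,0],[1,0.022,-0.04,0,0],[1,0.023,-0.038,-0.012,0],[1,0,0,-0.02,0],[1,0,0,-0.008,0],[1,0,0,-0.006,0]]

```text
t: 2.95
tcp_pos: [0.5206, 0.1618, 0.284]
tool_rot: [0.672, 0.74, -0.001, -0.001]
force: [-0.5, 0.1, -0.0]
finger_gap: 0.003
gripper_force: 0.0
```

Emit:
move_arm:
  increments:
    - [[1,-0.003,-0.0005,-0.008,0],[1,-0.005,0,-0.01,0],[1,-0.004,0,-0.01,0],[1,-0.004,0,-0.01,0],[1,-0.003,0,-0.01,0],[1,-0.003,0,-0.01,0],[1,-0.002,0,-0.01,0],[1,-0.002,0,-0.01,0]]

```text
t: 3.75
tcp_pos: [0.4946, 0.1619, 0.2075]
tool_rot: [0.672, 0.741, 0.0, 0.0]
force: [-1.9, -0.9, 7.2]
finger_gap: 0.005
gripper_force: 3.4
```

Run:
```python
from h import *
for n in('side','top'):
    s=snap(n,n+'2.png'); print([(np.round(a['xyz'],3).tolist(),round(a['confidence'],2)) for a in manip.mark_of('lever_grip',n)[:2]])
```

```text
[([0.496, 0.161, 0.21], 0.82), ([0.421, 0.354, -0.003], 0.4)]
[]
```

View pics/side2.png

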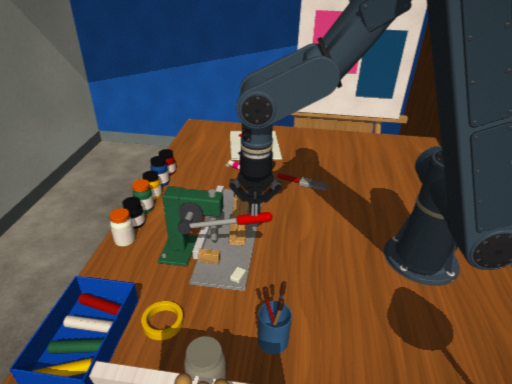

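The side view shows the fist on the red grip near (253,215), with the lever about half down. I'll keep going.

Emit:
move_arm:
  increments:
    - [[1,-0.001,-0.0005,-0.01,0],[1,0,0,-0.01,0],[1,0,0,-0.01,0],[1,0,0,-0.01,0],[1,0.001,0,-0.01,0],[1,0.001,0,-0.008,0],[1,0,0,0,0]]

```text
t: 4.65
tcp_pos: [0.4924, 0.1611, 0.1481]
tool_rot: [0.672, 0.74, -0.003, -0.003]
force: [-6.4, 0.7, 6.4]
finger_gap: -0.002
gripper_force: 3.7
```

Run:
```python
from h import *
s=snap('side'); cv2.imwrite('pics/side3.png',cv2.resize(s['img'][150:300,150:320,::-1],None,fx=4,fy=4)); print([(np.round(a['xyz'],3).tolist(),round(a['confidence'],2)) for a in manip.mark_of('lever_grip','side')[:2]+manip.mark_of('ram','side')[:1]])
```

```text
[([0.493, 0.162, 0.152], 0.69), ([0.623, 0.072, 0.035], 0.56)]
```

View pics/side3.png

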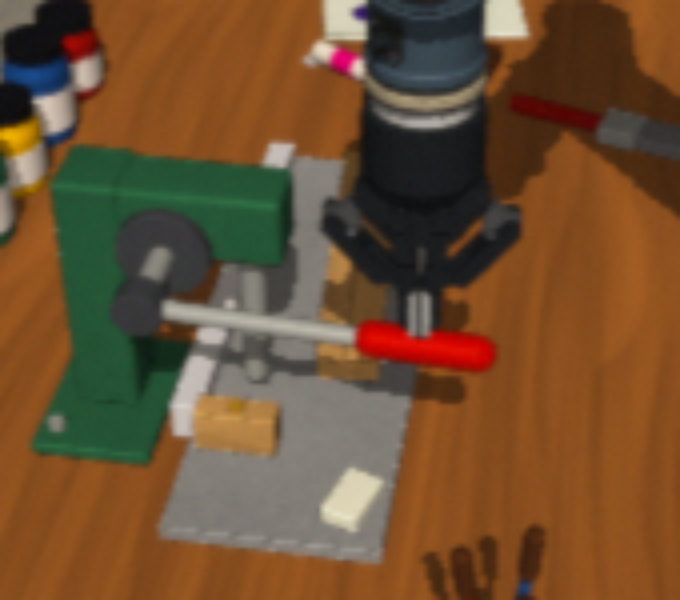

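The crop shows the fist on top of the grip near (420,330) and the ram well down at (257,375). The lever is nearly at its stop, so I'll go the last bit gently.

Emit:
move_arm:
  increments:
    - [[1,0,0,-0.003,0],[1,0,0,-0.003,0],[1,0,0,-0.002,0],[1,0,0,-0.002,0],[1,0,0,0,0]]

```text
t: 5.3
tcp_pos: [0.4927, 0.1611, 0.1389]
tool_rot: [0.672, 0.74, -0.002, -0.002]
force: [-6.1, 0.0, 8.0]
finger_gap: -0.005
gripper_force: 3.9
```

Emit:
move_arm:
  increments:
    - [[1,0,0,-0.002,0],[1,0,0,-0.002,0],[1,0,0,0,0]]

```text
t: 5.6
tcp_pos: [0.4928, 0.161, 0.1349]
tool_rot: [0.672, 0.74, -0.002, -0.002]
force: [-5.9, 0.5, 6.7]
finger_gap: -0.001
gripper_force: 4.0
```

Emit:
move_arm:
  increments:
    - [[1,0,0,-0.002,0],[1,0,0,-0.002,0],[1,0,0,0,0]]

```text
t: 5.9
tcp_pos: [0.4931, 0.161, 0.131]
tool_rot: [0.672, 0.74, -0.002, -0.002]
force: [-5.0, 0.4, 7.9]
finger_gap: 0.0
gripper_force: 4.0
```

Run:
```python
from h import *
for i in range(3):
    s=snap('side',f'side4_{i}.png'); print([(np.round(a['xyz'],3).tolist(),round(a['confidence'],2)) for a in manip.mark_of('lever_grip','side')[:1]+manip.mark_of('ram','side')[:1]])
print(manip.sense()['force'])
```

```text
[([0.492, 0.165, 0.135], 0.89), ([0.629, 0.126, 0.009], 0.69)]
[([0.494, 0.163, 0.138], 0.59), ([0.625, 0.07, 0.03], 0.46)]
[([0.628, 0.122, 0.01], 0.7), ([0.627, 0.07, 0.032], 0.64)]
[-5.98161148  1.0403251   7.06241321]
```

Emit:
move_arm:
  increments:
    - [[1,0,0,-0.002,0],[1,0,0,-0.002,0],[1,0,0,0,0]]

```text
t: 6.65
tcp_pos: [0.4934, 0.161, 0.1271]
tool_rot: [0.672, 0.74, -0.002, -0.002]
force: [-4.6, -0.5, 6.8]
finger_gap: 0.001
gripper_force: 4.1
```

Run:
```python
from h import *
s=snap('side'); t=manip.sense()['tcp_pos']
x0,y0,k=200,190,8
im=cv2.resize(s['img'][y0:y0+70,x0:x0+90,::-1],None,fx=k,fy=k,interpolation=cv2.INTER_CUBIC)
def dot(p,c):
    u=(proj(s,p)-[x0,y0]+.5)*k; cv2.circle(im,tuple(int(v) for v in u),4,c,-1)
dot(t,(0,255,0))
for p,c in((-.2,(255,0,0)),(-.13,(255,255,0))):
  for r in(.1425,.19,.2375): dot([.6795-r*np.cos(p),.1612,.165+r*np.sin(p)],c)
cv2.imwrite('pics/side5.png',im); print(t.round(4))
```

```text
[0.4934 0.161  0.1272]
```

View pics/side5.png

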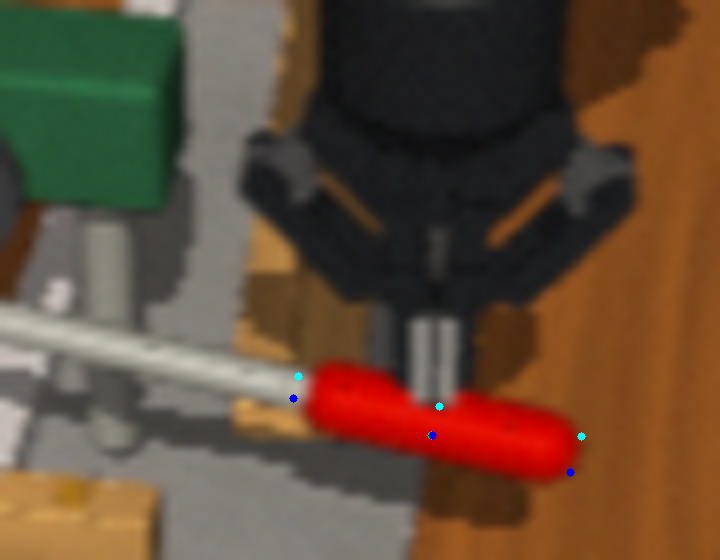

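The zoom shows the fist tips on the grip at (435,400). The grip axis is still slightly above the fully-down position (blue dots), so there are a few mm to go.

Emit:
move_arm:
  increments:
    - [[1,0,0,-0.002,0],[1,0,0,-0.002,0],[1,0,0,0,0]]

```text
t: 7.0
tcp_pos: [0.4938, 0.1611, 0.1232]
tool_rot: [0.672, 0.74, -0.001, -0.002]
force: [-4.8, 0.5, 6.7]
finger_gap: -0.003
gripper_force: 4.2
```

Emit:
move_arm:
  increments:
    - [[1,0,0,-0.002,0],[1,0,0,-0.002,0],[1,0,0,0,0]]

```text
t: 7.3
tcp_pos: [0.4942, 0.1611, 0.1201]
tool_rot: [0.672, 0.74, -0.001, -0.001]
force: [-5.5, -0.0, 13.6]
finger_gap: 0.0
gripper_force: 6.9
```

Emit:
move_arm:
  increments:
    - [[1,0,0,-0.001,0],[1,0,0,0,0],[1,0,0,0,0]]

```text
t: 7.6
tcp_pos: [0.4943, 0.1611, 0.1198]
tool_rot: [0.672, 0.74, -0.001, -0.001]
force: [-6.0, -0.3, 17.0]
finger_gap: -0.001
gripper_force: 9.2
```

Run:
```python
from h import *
for i in range(3):
    s=snap('side'); print([(np.round(a['xyz'],3).tolist(),round(a['confidence'],2)) for a in manip.mark_of('lever_grip','side')[:1]+manip.mark_of('ram','side')[:1]])
print(manip.sense()['force'])
```

```text
[([0.498, 0.163, 0.123], 0.8), ([0.627, 0.071, 0.024], 0.44)]
[([0.496, 0.159, 0.123], 0.64), ([0.625, 0.07, 0.024], 0.56)]
[([0.495, 0.161, 0.127], 0.56), ([0.625, 0.068, 0.027], 0.6)]
[-6.06179861  0.77859675 17.07081235]
```

The force rose to 17 N with no further travel, and the detected grip height is about 0.125 m, so the lever is at its bottom stop. I'll ease it back up along the arc at about 0.4 rad/s.

Emit:
move_arm:
  increments:
    - [[1,-0.001,0,0.004,0],[1,-0.001,0,0.008,0],[1,-0.001,0,0.008,0],[1,-0.001,0,0.008,0],[1,0,0,0.008,0],[1,0,0,0.008,0],[1,0,0,0.008,0],[1,0,0,0.008,0]]

```text
t: 8.85
tcp_pos: [0.4949, 0.161, 0.1795]
tool_rot: [0.672, 0.74, 0.002, 0.002]
force: [4.0, 1.2, 3.9]
finger_gap: 0.001
gripper_force: 2.1
```

Emit:
move_arm:
  increments:
    - [[1,0.001,0,0.008,0],[1,0.001,0,0.008,0],[1,0.001,0,0.008,0],[1,0.002,0,0.008,0],[1,0.002,0,0.008,0],[1,0.002,0,0.008,0],[1,0.003,0,0.008,0],[1,0.003,0,0.008,0]]

```text
t: 9.65
tcp_pos: [0.507, 0.1606, 0.2421]
tool_rot: [0.672, 0.74, -0.0, -0.0]
force: [2.7, 0.4, 1.7]
finger_gap: -0.002
gripper_force: 1.1
```

Emit:
move_arm:
  increments:
    - [[1,0.003,0,0.007,0],[1,0.004,0,0.007,0],[1,0.004,0,0.006,0],[1,0.004,0,0.005,0],[1,0.002,0,0.005,0],[1,0,0,0.005,0],[1,0,0,0.005,0]]

```text
t: 10.35
tcp_pos: [0.5235, 0.1606, 0.2817]
tool_rot: [0.672, 0.74, -0.001, -0.001]
force: [-0.0, 0.8, 0.2]
finger_gap: 0.004
gripper_force: 0.0
```

Run:
```python
from h import *
for i in range(2):
    s=snap('side'); print([(np.round(a['xyz'],3).tolist(),round(a['confidence'],2)) for a in manip.mark_of('lever_grip','side')[:1]+manip.mark_of('ram','side')[:1]])
```

```text
[([0.519, 0.161, 0.26], 0.8), ([0.624, 0.07, 0.069], 0.57)]
[([0.52, 0.158, 0.259], 0.59), ([0.624, 0.071, 0.07], 0.73)]
```

Emit:
move_arm:
  increments:
    - [[1,0.001,0,0.01,0],[1,0,0,0.02,0],[1,-0.005,-0.03,0.01,0],[1,-0.005,-0.045,0,0],[0,0,-0.045,0,0],[0,0,-0.045,0,0],[0,0,-0.045,0,0]]

```text
t: 11.35
tcp_pos: [0.5153, -0.051, 0.3227]
tool_rot: [0.672, 0.74, 0.0, 0.001]
force: [1.2, 0.2, -0.2]
finger_gap: 0.495
gripper_force: 0.0
```

Emit:
move_arm:
  increments:
    - [[0,0.024,-0.017,-0.02,0],[0,0.024,-0.017,-0.03,0],[0,0.025,-0.016,-0.03,0],[0,0,0,-0.045,0],[0,0,0,-0.045,0],[0,0,0,-0.045,0],[0,0,0,-0.022,0],[0,0,0,0,0]]

```text
t: 12.15
tcp_pos: [0.5858, -0.0986, 0.0815]
tool_rot: [0.673, 0.74, -0.001, -0.004]
force: [0.3, -1.1, -0.3]
finger_gap: 0.499
gripper_force: 0.0
```

Run:
```python
from h import *
s=snap('side'); t=manip.sense()['tcp_pos']; print(t.round(4))
x0,y0,k=180,150,6
im=cv2.resize(s['img'][y0:y0+100,x0:x0+120,::-1],None,fx=k,fy=k,interpolation=cv2.INTER_CUBIC)
def dot(p,c):
    u=(proj(s,p)-[x0,y0]+.5)*k; cv2.circle(im,tuple(int(v) for v in u),3,c,-1)
for z in(.052,t[2]): dot([t[0],t[1],z],(0,255,0))
cv2.imwrite('pics/side6.png',im)
```

```text
[ 0.5877 -0.0992  0.0838]
```

View pics/side6.png

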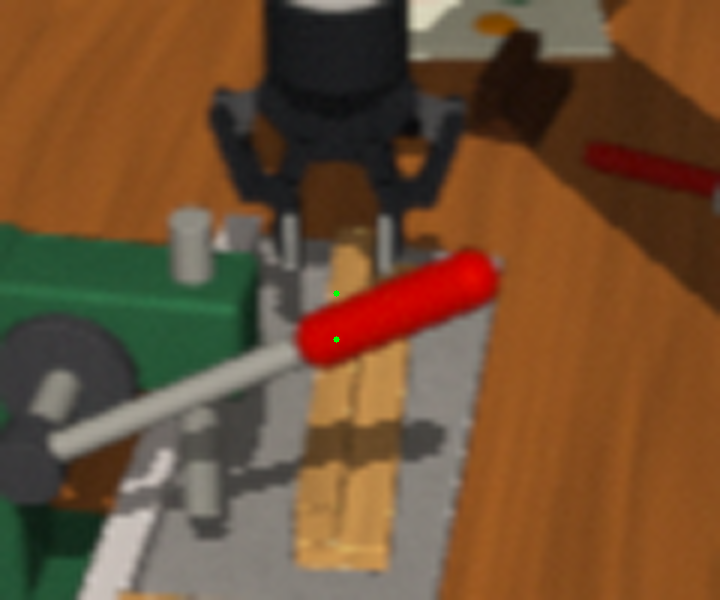

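The crop shows the fingers at (290,250) and (385,245) straddling the upright (345,250), with the lever up. I'll go down and grip.

Emit:
move_arm:
  increments:
    - [[0,0,0,-0.03,0],[0,0,0,-0.012,0],[0,0,0,-0.005,0],[0.3,0,0,0,0],[0.6,0,0,0,0],[1,0,0,0,0],[1,0,0,0,0],[1,0,0,0,0]]
  newtons: 30

```text
t: 13.0
tcp_pos: [0.5885, -0.0994, 0.0383]
tool_rot: [0.672, 0.74, 0.0, 0.0]
force: [0.0, -0.1, -0.1]
finger_gap: 0.002
gripper_force: 0.0
```

Run:
```python
from h import *
for n in('side','top'):
    s=snap(n,n+'7.png'); print([(np.round(a['xyz'],3).tolist(),round(a['confidence'],2)) for a in manip.mark_of('bar',n)[:2]])
s=manip.snapshot('side'); a=cv2.resize(s['img'][150:250,190:280,::-1],None,fx=5,fy=5)
s=manip.snapshot('top');b=cv2.resize(s['img'][140:240,220:290,::-1],None,fx=5,fy=5); cv2.imwrite('pics/both7.png',np.hstack([a,b]))
```

```text
[([0.573, -0.084, 0.012], 0.77)]
[]
```

View pics/both7.png

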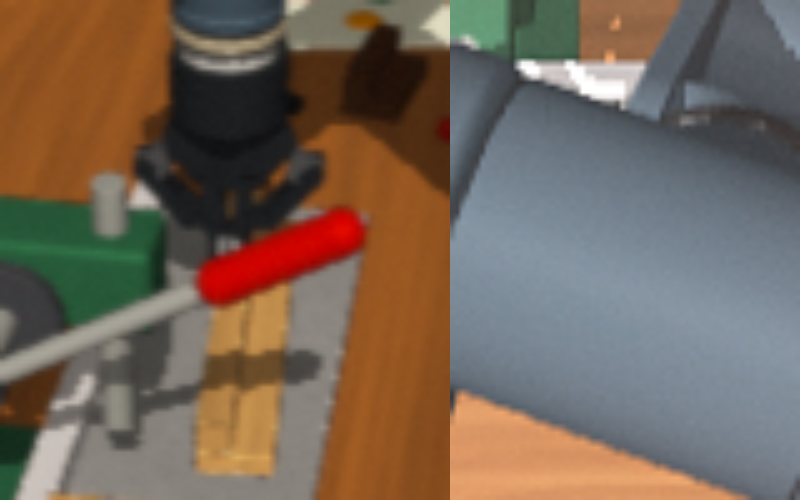

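The crop shows the shut fingertips just above the upright, at about (230,240). With the lever data this means the real tips sit about 19 mm behind the reported TCP. I'll reopen, go down another 24 mm and grip.

Emit:
move_arm:
  increments:
    - [[0,0,0,0.006,0],[0,0,0,0.0,0],[0,0,0,0,0],[0,0,0,-0.015,0],[0,0,0,-0.01,0],[0,0,0,-0.005,0],[0.3,0,0,0,0],[0.5,0,0,0,0]]
  newtons: 30

```text
t: 14.1
tcp_pos: [0.5877, -0.0992, 0.0132]
tool_rot: [0.672, 0.74, -0.0, -0.001]
force: [-0.8, -0.5, -1.6]
finger_gap: 0.257
gripper_force: 14.4
```

Emit:
move_arm:
  increments:
    - [[0.8,0,0,0,0],[1,0,0,0,0],[1,0,0,0,0],[1,0,0,0,0]]
  newtons: 30

```text
t: 14.5
tcp_pos: [0.5883, -0.0993, 0.0139]
tool_rot: [0.672, 0.74, 0.0, 0.0]
force: [-0.1, 1.1, -2.0]
finger_gap: 0.252
gripper_force: 31.4
```

Gripped, with an opening of about 21.4 mm. Now I'll slide toward home, turning −4.7°, and stop a little short of fence and stop.

Emit:
move_arm:
  increments:
    - [[1,0.004,0.004,0,-1],[1,0.008,0.008,0,-1],[1,0.008,0.008,0,-1],[1,0.008,0.008,0,-1],[1,0.008,0.008,0,-0.7],[1,0.008,0.008,0,0],[1,0.007,0.008,0,0],[1,0.005,0.005,0,0]]

```text
t: 15.3
tcp_pos: [0.645, -0.0414, 0.0138]
tool_rot: [0.702, 0.712, 0.0, 0.0]
force: [-0.1, -1.5, -3.2]
finger_gap: 0.249
gripper_force: 31.3
```

Run:
```python
from h import *
for i in range(3):
    s=snap('side'); print([(np.round(a['xyz'],4).tolist(),round(a['confidence'],2)) for a in manip.mark_of('bar','side')[:2]])
m=manip.sense();print(m['force'],m['tcp_pos'])
s=snap('side'); overlay(s,'ov8.png',[.66,.1125],.01,[.6315,-.0255],.01,180,160,100,125,5)
```

```text
[([0.6327, -0.0285, 0.0098], 0.57), ([0.421, 0.3527, -0.001], 0.15)]
[([0.632, -0.0249, 0.0124], 0.77)]
[([0.6307, -0.0298, 0.0102], 0.69), ([0.626, 0.0704, 0.0714], 0.48)]
[ 0.61860948  0.36503777 -2.38878919] [ 0.64372989 -0.04260083  0.01369072]
```

View pics/ov8.png

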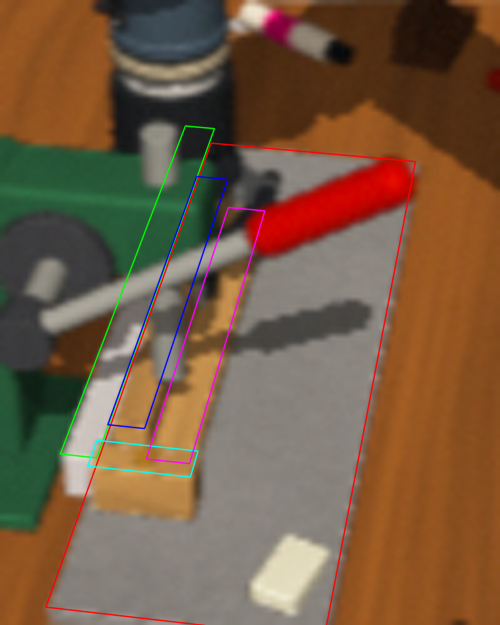

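The overlay shows the bar end near the stop at (150,440), about 7 mm short in each direction. I'll go on in y until contact shows.

Emit:
move_arm:
  increments:
    - [[1,0,0.003,0,0],[1,0,0.002,0,0],[1,0,0.001,0,0],[1,0,0,0,0]]

```text
t: 16.05
tcp_pos: [0.6442, -0.0361, 0.0138]
tool_rot: [0.702, 0.712, -0.0, -0.0]
force: [0.4, 0.1, -3.2]
finger_gap: 0.248
gripper_force: 31.4
```

Emit:
move_arm:
  increments:
    - [[1,0,0.001,0,0],[1,0,0.001,0,0],[1,0,0,0,0]]

```text
t: 16.35
tcp_pos: [0.6442, -0.0342, 0.0138]
tool_rot: [0.702, 0.712, -0.0, -0.0]
force: [0.7, -0.7, -2.2]
finger_gap: 0.249
gripper_force: 31.4
```

Emit:
move_arm:
  increments:
    - [[1,0,0.001,0,0],[1,0,0.001,0,0],[1,0,0.001,0,0],[1,0,0,0,0]]

```text
t: 16.75
tcp_pos: [0.6444, -0.032, 0.0139]
tool_rot: [0.702, 0.712, -0.0, 0.0]
force: [-0.5, -1.4, -3.7]
finger_gap: 0.247
gripper_force: 31.4
```

Emit:
move_arm:
  increments:
    - [[1,0,0.001,0,0],[1,0,0.001,0,0],[1,0,0,0,0]]

```text
t: 17.05
tcp_pos: [0.6447, -0.0319, 0.0142]
tool_rot: [0.702, 0.712, -0.001, 0.002]
force: [-1.5, -7.5, -1.7]
finger_gap: 0.25
gripper_force: 31.5
```

Stop contact (−7.5 N in y). Now x toward the fence.

Emit:
move_arm:
  increments:
    - [[1,0.002,0,0,0],[1,0.002,0,0,0],[1,0.001,0,0,0],[1,0,0,0,0]]

```text
t: 17.45
tcp_pos: [0.6466, -0.0321, 0.0135]
tool_rot: [0.701, 0.714, -0.004, -0.001]
force: [-3.8, -9.8, -0.8]
finger_gap: 0.248
gripper_force: 31.9
```

Emit:
move_arm:
  increments:
    - [[1,0.001,0,0,0],[1,0.001,0,0,0],[1,0,0,0,0]]

```text
t: 17.75
tcp_pos: [0.6468, -0.032, 0.0133]
tool_rot: [0.701, 0.713, -0.005, -0.002]
force: [-7.8, -8.9, 1.3]
finger_gap: 0.25
gripper_force: 31.9
```

Hard contact in x too (x stalls as force builds). I'll relax the preload, release, rise, shut and place the fist over the ledge.

Emit:
move_arm:
  increments:
    - [[1,-0.001,-0.001,0,0],[1,-0.001,-0.001,0,0],[0.5,0,0,0,0],[0.2,0,0,0,0],[0,0,0,0,0],[0,0,0,0,0]]

```text
t: 18.35
tcp_pos: [0.6504, -0.0308, 0.0144]
tool_rot: [0.702, 0.712, 0.001, 0.001]
force: [-0.6, -0.7, -0.3]
finger_gap: 0.497
gripper_force: 0.0
```

Emit:
move_arm:
  increments:
    - [[0,0,0,0.02,0],[0,0,0,0.03,0],[0,-0.012,0,0.01,0],[1,-0.02,0,0,0],[1,0,0,0,0],[1,0,0,0,0],[1,0,0,0,0]]

```text
t: 19.05
tcp_pos: [0.6179, -0.0313, 0.0736]
tool_rot: [0.702, 0.712, 0.0, 0.0]
force: [0.4, 0.1, -1.2]
finger_gap: -0.002
gripper_force: 0.0
```

Run:
```python
from h import *
for i in range(4):
    s=snap('side'); print([(np.round(a['xyz'],4).tolist(),round(a['confidence'],2)) for l in('bar','jig','lever_grip') for a in manip.mark_of(l,'side')[:1]])
m=manip.sense();print(m['force'],m['tcp_pos'],m['finger_gap'])
```

```text
[([0.6366, -0.0195, 0.0105], 0.67), ([0.6598, 0.1097, 0.0016], 0.85), ([0.5193, 0.1638, 0.2617], 0.57)]
[([0.6349, -0.0185, 0.0118], 0.86), ([0.6601, 0.1084, -0.001], 0.63), ([0.5212, 0.161, 0.2625], 0.76)]
[([0.6358, -0.0165, 0.0155], 0.97), ([0.6607, 0.1094, -0.0008], 0.67), ([0.5224, 0.163, 0.261], 0.83)]
[([0.6335, -0.0177, 0.0105], 0.57), ([0.6612, 0.1093, 0.001], 0.8), ([0.5184, 0.1612, 0.2628], 0.59)]
[ 0.49369717 -0.22525375  0.08137252] [ 0.61726399 -0.03134706  0.07386722] -0.0037139792491459353
```

Emit:
move_arm:
  increments:
    - [[1,-0.004,0,-0.025,0],[1,0,0,-0.02,0],[1,0,0,-0.008,0],[1,0,0,-0.004,0],[1,0,0,-0.002,0],[1,0,0,0,0]]

```text
t: 20.45
tcp_pos: [0.6138, -0.0315, 0.0153]
tool_rot: [0.702, 0.712, 0.0, 0.0]
force: [0.2, -0.0, -0.7]
finger_gap: 0.003
gripper_force: 0.0
```

Emit:
move_arm:
  increments:
    - [[1,0,0,-0.002,0],[1,0,0,-0.002,0],[1,0,0,0,0]]

```text
t: 20.75
tcp_pos: [0.6132, -0.0313, 0.0109]
tool_rot: [0.702, 0.712, 0.0, 0.0]
force: [-0.3, -0.3, 0.8]
finger_gap: 0.001
gripper_force: 0.0
```

Emit:
move_arm:
  increments:
    - [[1,0.003,0,0,0],[1,0.002,0,0,0],[1,0.002,0,0,0],[1,0,0,0,0]]

```text
t: 21.15
tcp_pos: [0.6208, -0.0314, 0.0109]
tool_rot: [0.702, 0.712, 0.0, 0.0]
force: [0.1, 0.1, 0.6]
finger_gap: -0.004
gripper_force: 0.0
```

Emit:
move_arm:
  increments:
    - [[1,0.002,0,0,0],[1,0.002,0,0,0],[1,0,0,0,0]]

```text
t: 21.45
tcp_pos: [0.6237, -0.0312, 0.0107]
tool_rot: [0.702, 0.712, -0.0, -0.001]
force: [-1.5, 0.2, 0.8]
finger_gap: 0.001
gripper_force: 0.6
```

Emit:
move_arm:
  increments:
    - [[1,0.001,0,0,0],[1,0.001,0,0,0],[1,0.001,0,0,0],[1,0,0,0,0]]

```text
t: 21.85
tcp_pos: [0.6241, -0.0311, 0.0107]
tool_rot: [0.702, 0.712, -0.002, -0.003]
force: [-6.7, -1.0, 5.0]
finger_gap: -0.004
gripper_force: 3.6
```

Emit:
move_arm:
  increments:
    - [[1,0,0.001,0,0],[1,0,0.001,0,0],[1,0,0.001,0,0],[1,0,0,0,0]]

```text
t: 22.25
tcp_pos: [0.6241, -0.0292, 0.0103]
tool_rot: [0.702, 0.712, -0.003, -0.002]
force: [-7.0, -4.2, 3.0]
finger_gap: -0.004
gripper_force: 3.4
```

Emit:
move_arm:
  increments:
    - [[1,0.001,0.001,-0.001,0],[1,0,0.001,0,0],[1,0,0.001,0,0],[1,0,0,0,0]]

```text
t: 22.65
tcp_pos: [0.624, -0.0265, 0.009]
tool_rot: [0.702, 0.712, -0.004, -0.003]
force: [-8.2, -5.8, 3.4]
finger_gap: -0.003
gripper_force: 4.1
```

Run:
```python
from h import *
for i in range(4):
    s=snap('side'); print([(np.round(a['xyz'],4).tolist(),round(a['confidence'],2)) for l in('bar','jig') for a in manip.mark_of(l,'side')[:1]])
m=manip.sense();print(m['force'],m['tcp_pos'])
overlay(s,'ov9.png',[.66,.1125],.01,[.6373,-.0177],.01,180,160,100,100,6)
```

```text
[([0.637, -0.017, 0.0107], 0.69), ([0.6614, 0.1108, 0.0005], 0.9)]
[([0.6354, -0.0165, 0.0123], 0.58), ([0.66, 0.1104, -0.0021], 0.67)]
[([0.6356, -0.015, 0.0114], 0.83), ([0.6607, 0.1102, 0.0037], 0.68)]
[([0.6359, -0.0149, 0.0138], 0.86), ([0.6351, -0.0165, 0.012], 0.62)]
[-8.19039603 -5.9220444   3.3260174 ] [ 0.62402459 -0.02646221  0.00901614]
```

View pics/ov9.png

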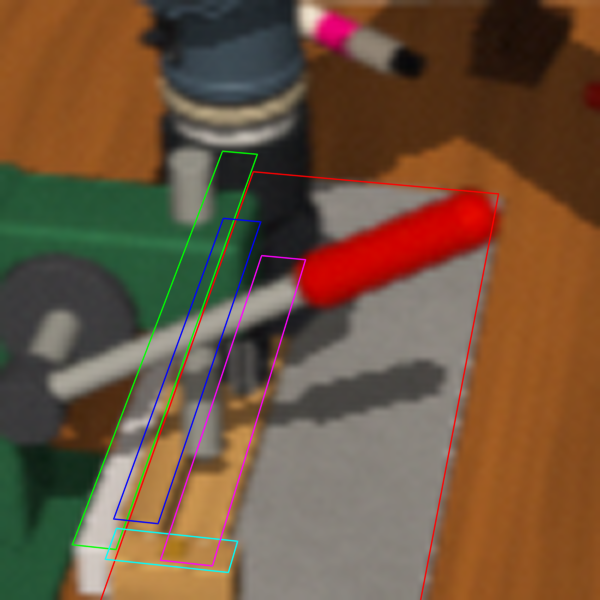

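The last picture shows the fist in the inner corner at (245,365), the upright along the fence and the bar end at the stop (near (170,540)), with the lever up. I'll nudge along y once more to confirm the seat.

Emit:
move_arm:
  increments:
    - [[1,0.001,0.001,-0.001,0],[1,0,0.001,-0.001,0],[1,0,0.001,0,0],[1,0,0,0,0]]

```text
t: 23.65
tcp_pos: [0.624, -0.0249, 0.0078]
tool_rot: [0.702, 0.713, -0.005, -0.003]
force: [-12.1, -9.0, 8.2]
finger_gap: -0.001
gripper_force: 8.0
```

Emit:
move_arm:
  increments:
    - [[1,0,0.001,-0.001,0],[1,0,0.001,0,0],[1,0,0.001,0,0],[1,0,0,0,0]]

```text
t: 24.05
tcp_pos: [0.624, -0.0247, 0.0077]
tool_rot: [0.701, 0.713, -0.006, -0.002]
force: [-14.0, -17.6, 13.7]
finger_gap: -0.004
gripper_force: 12.5
```

Fy climbs without motion, so the end is firmly on the stop. I'll unload y and trim to 12 N each way.

Emit:
move_arm:
  increments:
    - [[1,0,-0.001,0,0],[1,0,-0.001,0,0],[1,0,-0.001,0,0],[1,0,0,0,0]]

```text
t: 24.45
tcp_pos: [0.624, -0.0247, 0.0077]
tool_rot: [0.702, 0.713, -0.005, -0.003]
force: [-13.6, -7.8, 14.7]
finger_gap: 0.002
gripper_force: 12.2
```

Emit:
move_arm:
  increments:
    - [[1,-0.0005,-0.001,0.0005,0],[1,0,-0.001,0,0],[1,0,0,0,0],[1,0,0,0,0]]

```text
t: 24.85
tcp_pos: [0.624, -0.0247, 0.0077]
tool_rot: [0.702, 0.712, -0.003, -0.003]
force: [-9.8, -2.3, 10.0]
finger_gap: 0.0
gripper_force: 10.3
```

Emit:
move_arm:
  increments:
    - [[1,0.0005,0,-0.0003,0],[1,0,0,0,0],[1,0,0,0,0]]

```text
t: 25.15
tcp_pos: [0.624, -0.0247, 0.0077]
tool_rot: [0.702, 0.712, -0.004, -0.004]
force: [-11.7, -2.6, 13.1]
finger_gap: -0.002
gripper_force: 11.7
```

Run:
```python
from h import *
f=[]
for i in range(8): manip.snapshot('side'); f.append(manip.sense()['force'])
print(np.mean(f,0).round(2),np.std(f,0).round(2))
for l in('lever_grip','bar'): print(manip.mark_of(l,'side')[:1])
```

```text
[-12.1   -2.81  12.82] [0.63 0.51 0.32]
[{'xyz': [0.5216, 0.1603, 0.2641], 'confidence': 0.7}]
[{'xyz': [0.6356, -0.0163, 0.0106], 'confidence': 0.55}]
```

Steady at about 12 N toward the fence, 12.8 N down and 3 N toward the stop, so I'll hand it in.

```bash
python3 -c "
from station import manip
print(manip.sign_off())"
```

```text
the job is handed in; nothing more can be done
None
```

The lever was pulled fully down and eased back to home, and the moulding now sits against the stop and along the fence; I handed in still holding the diagonal push, about 12 N toward the fence and 13 N down, plus roughly 3 N left toward the stop. I moved nothing else on purpose but did not recheck the other items.

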